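# Settle the unbalanced flywheel on the balancing rollers

### The arm

A 6-joint arm with a two-finger parallel gripper is mounted at the origin on the work surface. World frame = base frame: x ahead of the robot, y to its left, z up, the work surface at z = 0. Lengths are in m, angles in rad, forces in N, time in s.
With the tool pointing down it reaches from about 0.35 to 0.775 m from the base axis. Payload 5.5 kg.
Tool frame: the origin (TCP) lies at the very end of the fingers, on their centre line; the grasp point (between the pads) lies 19 mm behind it; z points along the fingers, y is the line along which they close (so a half turn about z gives the same grasp; the last joint's range is limited). The gripper opens to 85 mm and grips with 20 to 120 N. Pads are 22 mm wide; open, the fingers measure 114 mm over their backs; the gripper's body (76 mm by 85 mm) begins 54 mm behind the grasp point. The pads swing forward as they close: fully open they stand 13 mm farther back than shut.
Start: joints at [-0.14, 0.313, 0.046, 1.304, 0, 1.431], TCP at [0.575, -0, 0.231] pointing down, gripper open.
Joint ranges: [-2.76, 2.76], [-0.86, 1.69], [-1.03, 1.26], [-2.2, 2.34], [-1.47, 1.5], [-3.14, 3.14]. Speed limits (rad/s): [2.57, 2.57, 3.14, 3.14, 3.14, 3.14].

### API

Orientations are given as a rotation vector (axis times angle).
In Python, from workcell import sensors, cams, workorder gives the robot as it stands.
- The arm moves only by the shell command python3 -m handwheel 'ROWS' [OPENING]. ROWS is a JSON object of lists of equal length, an entry for each row: "slide": the shift along the tool's x, y, z in units of 0.025 m (1.0 is 0.025 m), a list of three; "rot": the turn, a rotation vector about the tool's x, y, z in units of 8 degrees (1.0 is 8 degrees), a list of three. In form: {"slide": [[tx, ty, tz], ...], "rot": [[rx, ry, rz], ...]}. A call has 1 to 20 rows; each row shifts and turns the commanded pose from where the row before left it, along the tool's axes as they then stand; what a row does not reach is not made up. A row lasts 1/8 s, in which the tool goes at most 62.5 mm and 10.7 degrees, less where a joint would pass 70% of its speed; a pose out of reach is approached as far as the arm can. A call with a number of a shift or a turn outside -1 to 1 is refused whole. A call with a gripper value outside its range is refused whole. OPENING is the finger opening in mm, from 0 to 85.4, set as the call begins (- or left out, the last holds). The fingers move at their own pace and stop on an object; the grip force is fixed at half the most. Time passes only in rows, so rows that do not move let the fingers close. It gives the time, the measured TCP pose, the force, the opening and the grip force at its end, in the units of the state.
- sensors.observe(): the state, without advancing time (a new reading comes with each control period).
- cams.capture(name): name is "scene" or "side" or "wrist"; returns a dict with "color" (400x640x3 uint8, red, green, blue), "depth" (400x640 float32, m along the optical axis (not along the pixel's ray), 0 where there is no reading), "fx", "fy", "cx", "cy" (pixels), "view" (4x4, takes a point from world to camera coordinates); the wrist camera has in their place "tool_from_camera" (4x4, takes a point from camera to tool coordinates, whose origin is the TCP and whose axes are the flange's). Camera axes: x right, y down, z forward; pixel columns grow to the right and rows downward; lengths in m; the calibration is good to about 2 mm. A picture is of the moment at which its call begins: read the wrist's pose just before it.
- workorder.finish_job(): hands the job in; it is judged then, once.
The state is a dict: "time": time; "joints": joint angles; "dq": joint speeds; "joint_torque": joint torques, N m; "tcp_pos": TCP position; "orientation": TCP orientation; "contact_force": force on the tool from outside, world axes, zero at the start; "torque": the same for the moment, N m; "gripper_width": finger opening in m; "finger_force": force on a finger pad.
Only numpy, scipy, OpenCV 4.12 (cv2) and the standard library are available. Lean on these libraries where they do the work, as an engineer would, in place of code of your own. Each camera call takes 0.05 s, during which the arm holds its last target. There are 200 camera calls.

### The job

Swing the blue cover of the balancing stand fully open until it meets its stop, then roll the red flywheel along its rails, without lifting it off them, until it drops between the rollers. Let go and leave it to settle with the brass counterweight at the bottom and the wheel still (if it sticks the wrong way up, nudge its rim), and leave the other things on the bench where they are.

Things in the scene. Friction and masses are not known exactly. Their poses are not given: they have to be found in the camera images.
- stand: Green balancing stand, screwed down, base 360 x 140 x 10 mm. Origin: centre of the base's underside; x runs along the two rails from the parked wheel to the rollers, z up. Rails 12 mm wide, centred at y = +-26 mm, level tops at z = 80 mm, from x = -150 to 48 mm; rear stops on them reach z = 98 mm at x = -154 mm. A 19 mm gap in both at x = -105 mm parks the flywheel's mandrel.
- roller_dip (a point): Where the mandrel axis rests between the rollers: stand x = 70, z = 91 mm. Two pairs of free steel rollers, radius 20 mm, axes along y at x = 48 and 92 mm, tops flush with the rails, at y = +-46 mm. A mandrel pushed past x = 48 mm rolls down into the dip by itself; the unbalanced wheel then swings for 1 to 4 s. Now and then it sticks with its weight on top: a light drag on the rim frees it.
- wheel: Red-rimmed flywheel, 110 mm diameter, 20 mm thick (28 mm across its aluminium faces), on a steel mandrel 36 mm thick, 136 mm long with round ends; loose, 0.38 kg in all. Origin: centre, on the mandrel axis, which is its y axis. Parked 95 mm up (98 on the level rails), held by friction. 5 to 15 N of push at the rim at mandrel height, from behind, moves it; being unbalanced it may run 40 mm ahead of the push.
- weight_centre (a point): Centre of the brass counterweight (20 mm diameter slug through the wheel, 80 g), clamped in the wheel 34 mm from the mandrel axis: the heavy side. A yellow paint mark stands on the wheel's faces at the opposite side.
- cover (a joint): Angle of the blue steel cover over the rollers, rad: 0 shut (flat), 1.80 fully open against its stop, leaning back beyond upright. Stiff hinge: it stays where left and needs 2 to 3 N at the handle. Plate 120 mm from hinge to free edge, 130 mm wide, 3 mm thick; shut, its top is 86 mm above the bench.
- cover_handle (a point): Centre of the cover's black bar handle: 12 mm thick, 40 mm long along the stand's y, on two thin feet, its centre 30 mm above the plate near the free edge; 105 mm from the hinge axis along the plate and 28 mm above it. Its two flat ends are free to be pinched; the bar can turn between the fingers.
- cover_hinge (a point): Middle of the cover's hinge axis, which runs along the stand's y axis, at stand x = 140 mm, z = 88 mm. Opening turns the cover about the stand's +y axis: the free edge rises and goes over towards +x.
- wax_block: Yellow wax block, 90 x 50 x 28 mm, loose; leave alone. Origin: centre of its underside.
- jar: Glass jar with a steel twist cap, 66 mm diameter, 85 mm tall, loose; leave alone. Origin: centre of its underside.
- scraper: Black groove scraper with steel tips, 154 x 35 x 14 mm, loose; leave alone. Origin: centre of its underside.
- bristle_brush: Bamboo-handled bristle brush, 210 x 50 x 36 mm, loose; leave alone. Origin: under its middle.
- file_guide: Aluminium file guide (angle piece), 110 x 45 x 43 mm, loose; leave alone. Origin: centre of its underside.
- cork_block: Cork block, 80 x 45 x 30 mm, loose; leave alone. Origin: centre of its underside.
Mind the look-alikes: they are no part of the job. Leave any turquoise look-alike of the wheel alone.

How it is judged:
On the way, in this order (a step that is already met when the one before it is completed fails the run):
1. the cover is open at its stop while the wheel is still on the rails before the rollers (value of joint cover above 1.7 rad and x of wheel in the frame of stand below 0.04 m), for 0.2 s.
2. the wheel's mandrel lies in the dip between the rollers (x of wheel in the frame of stand between 0.06 and 0.08 m and z of wheel in the frame of stand between 0.084 and 0.0945 m), for 0.2 s.
At the end, for the whole second after the job is handed in: The cover stands open at its stop (within 0.1 rad), the wheel's mandrel rests in the dip between the rollers (within 6 mm), the brass counterweight hangs below the mandrel (within about 20 degrees, 12 mm sideways), and the wheel is still (below 0.15 rad/s) (value of joint cover above 1.7 rad and x of wheel in the frame of stand between 0.064 and 0.076 m and z of wheel in the frame of stand between 0.085 and 0.0945 m and x of weight_centre in the frame of stand between 0.058 and 0.082 m and z of weight_centre in the frame of stand below 0.063 m and angular speed of wheel below 0.15 rad/s and linear speed of wheel below 0.02 m/s); the robot touches nothing.
It fails at once if the wheel is lifted off its rails (more than 30 mm above them) (z of wheel in the frame of stand above 0.128 m).
It fails at once if the wheel falls off the stand (z of wheel in the frame of stand below 0.072 m).
It fails at once if one of the other loose things on the bench is moved more than 30 mm (distance of any of wax_block, jar, scraper, bristle_brush, file_guide, cork_block from where it was at the start of the episode above 0.03 m).
It also fails if it takes over 72 s, if anything falls off the work surface, if the arm or the gripper's body presses on something with over 40 N, if the wrist force passes 120 N, or if a joint passes its speed limit or range.

## Working session

There is one attempt and no reset: what is moved stays moved. The work goes in short steps, Python scripts to look and compute and a shell command to move; the robot and the scene stay as the last step left them, time stands still between calls to the robot, and variables do not carry over. Pictures are saved under pics/ and viewed, at most 10 in all, crops included, and the job is handed in when it is done.

```bash
mkdir -p pics; cat > h.py <<'E'
import numpy as np,cv2
from scipy.spatial.transform import Rotation as R
from workcell import sensors,cams,workorder
def pt(c,u,v,r=1):
    d=c['depth'][v-r:v+r+1,u-r:u+r+1]; d=np.median(d[d>0])
    p=np.array([(u-c['cx'])*d/c['fx'],(v-c['cy'])*d/c['fy'],d,1])
    return (np.linalg.inv(c['view'])@p)[:3]
def save(c,n): cv2.imwrite('pics/'+n,cv2.cvtColor(c['color'],cv2.COLOR_RGB2BGR))
E
python3 - <<'E'
from h import *
import pickle
s=sensors.observe();print(s['tcp_pos'],s['orientation'],s['time'])
for n in('scene','side'):
    c=cams.capture(n);save(c,n+'.png');pickle.dump(c,open(n+'.pkl','wb'))
print(R.from_rotvec(s['orientation']).as_matrix().round(3))
E
```

```text
[5.74501458e-01 6.15783338e-05 2.30410849e-01] [-2.22040538e+00 -2.22041323e+00  1.70864017e-03] 0.0
[[-0.     1.    -0.002]
 [ 1.     0.     0.   ]
 [ 0.    -0.002 -1.   ]]
```

View pics/scene.png

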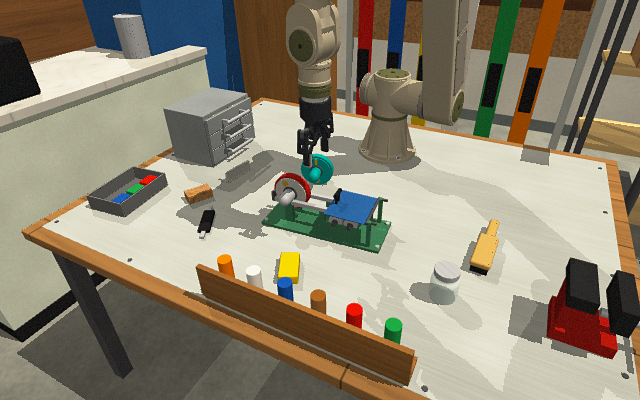

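View pics/side.png

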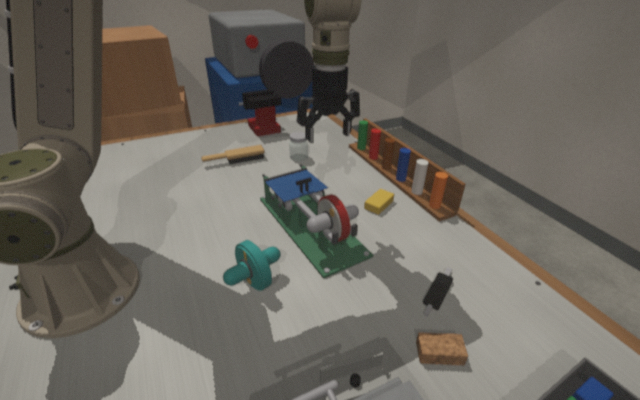

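The scene picture shows the red-rimmed wheel on the stand at (292,190) and the blue cover with its black handle at (355,208). The things that could be mistaken are the turquoise wheel at (318,170), the blue/red cylinders in the rack at (285,290) and (354,316), and the red machine at (585,310). I choose the wheel and cover on the green stand. I'll check them in one close crop.

```bash
python3 - <<'E'
from h import *
import pickle
a=pickle.load(open('scene.pkl','rb'));b=pickle.load(open('side.pkl','rb'))
im=np.vstack([cv2.resize(a['color'][150:260,250:410],(800,550)[:2],interpolation=cv2.INTER_CUBIC)])
cv2.imwrite('pics/c1.png',im[...,::-1])
im=cv2.resize(b['color'][155:285,215:385],(784,600),interpolation=cv2.INTER_CUBIC)
cv2.imwrite('pics/c2.png',im[...,::-1])
E
```

```text
(no output)
```

View pics/c1.png

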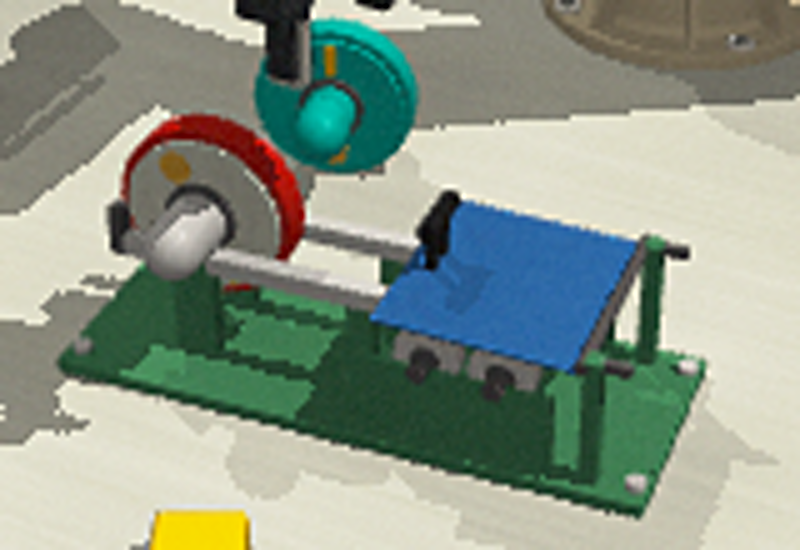

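View pics/c2.png

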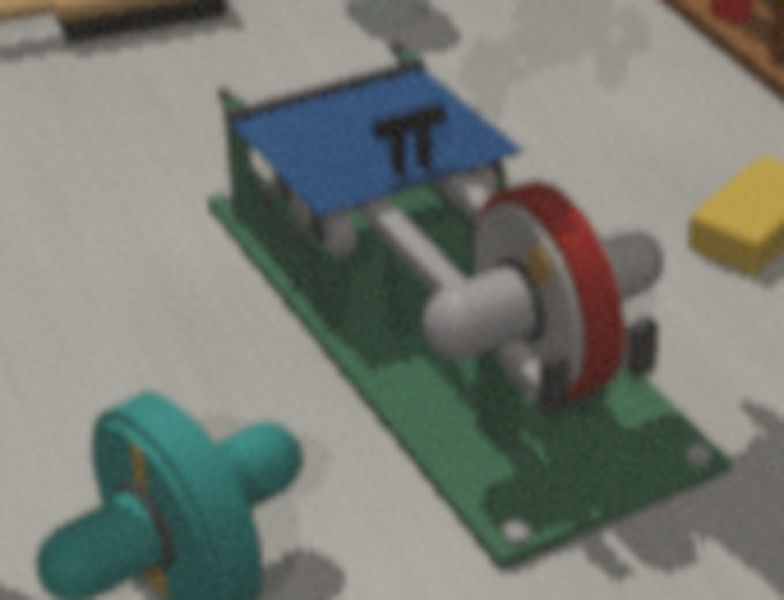

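Both crops show the red wheel parked at the left end of the green stand, with its orange paint mark up and brass down. The shut blue cover has its handle bar near (338,195) in the scene picture. The base corners are near (262,223), (378,253) and (391,224). I'll fit the stand pose from these.

```bash
cat > fit.py <<'E'
from h import *
import pickle
from scipy.optimize import least_squares
a=pickle.load(open('scene.pkl','rb'));b=pickle.load(open('side.pkl','rb'))
ca=lambda x,y:(250+x/5-.4,150+y/5-.4)
k=170/784
cb=lambda x,y:(215+x*k-.4,155+y*130/600-.4)
P=[(a,ca(60,365),(-180,-70,10)),(a,ca(640,513),(180,-70,10)),(a,ca(706,362),(180,70,10)),
(a,ca(455,203),(20,65,86)),(a,ca(372,318),(20,-65,86)),
(b,cb(500,562),(-180,70,10)),(b,cb(730,465),(-180,-70,10)),(b,cb(210,204),(180,70,10)),
(b,cb(318,214),(20,65,86)),(b,cb(520,150),(20,-65,86))]
def w(q,p):
    c,s=np.cos(q[2]),np.sin(q[2]);x,y,z=np.array(p)/1000
    return np.array([q[0]+c*x-s*y,q[1]+s*x+c*y,z])
def res(q):
    r=[]
    for c,uv,p in P:
        m=c['view']@np.r_[w(q,p),1]
        r+=[c['fx']*m[0]/m[2]+c['cx']-uv[0],c['fy']*m[1]/m[2]+c['cy']-uv[1]]
    return np.array(r)
f=least_squares(res,[.55,0,1.6],loss='soft_l1')
q=f.x
if __name__=='__main__':
    print(q,np.degrees(q[2]));print(res(q).reshape(-1,2).round(1))
    for n,p in dict(wheel=(-105,0,95),dip=(70,0,91),handle=(35,0,116),hinge=(140,0,88)).items(): print(n,w(q,p).round(4), np.hypot(*w(q,p)[:2]))
    for u,v in((338,193),(337,198),(310,205),(330,218)): print(pt(a,u,v,0).round(3))
    print('dz check plate',pt(a,350,215), pt(a,345,208))
E
python3 fit.py
```

```text
[5.29221909e-01 6.82784566e-04 1.64953483e+00] 94.51138391044097
[[-0.7 -1.3]
 [ 0.4 -0.7]
 [ 0.5 -0.1]
 [-0.4  0.1]
 [-0.8  1.4]
 [-0.7 -0.6]
 [ 0.3 -1.2]
 [-0.8 -2.1]
 [-0.1  1. ]
 [ 0.9  1. ]]
wheel [ 0.5375 -0.104   0.095 ] 0.5474486684460688
dip [0.5237 0.0705 0.091 ] 0.5284352324501014
handle [0.5265 0.0356 0.116 ] 0.5276694465594431
hinge [0.5182 0.1402 0.088 ] 0.5368531410163121
[0.528 0.039 0.122]
[0.532 0.038 0.107]
[ 0.561 -0.033  0.079]
[0.576 0.038 0.067]
dz check plate [0.56426382 0.09254484 0.08760565] [0.54206728 0.06751133 0.08868667]
```

```bash
python3 -m handwheel '{"slide":[[0.39,-0.45,0],[0.39,-0.45,0],[0.39,-0.45,0],[0.39,-0.45,0],[0,0,0.6],[0,0,0.6],[0,0,0.6],[0,0,0.6],[0,0,0.6],[0,0,0.6],[0,0,0]],"rot":[[0,0,-0.56],[0,0,0],[0,0,0],[0,0,0],[0,0,0],[0,0,0],[0,0,0],[0,0,0],[0,0,0],[0,0,0],[0,0,0]]}' 85
cat > st.py <<'E'
from fit import *
def st(s=None):
    s=s or sensors.observe();p=np.array(s['tcp_pos']);m=R.from_rotvec(s['orientation']).as_matrix()
    C=R.from_euler('z',q[2]).as_matrix();d=C.T@(p-[q[0],q[1],0])
    return d*1000,C.T@m,s
if __name__=='__main__':
    d,m,s=st();print('stand mm',d.round(1),'toolx',m[:,0].round(3),'z',m[:,2].round(3),'t',s['time'],'F',np.round(s['contact_force'],1),s['gripper_width'],s['finger_force'])
E
python3 st.py
python3 -c "
from h import *
c=cams.capture('wrist');save(c,'w1.png')"
```

```text
time: 1.48
tcp_pos: [0.5269, 0.0363, 0.1398]
orientation: [-2.132, -2.305, 0.003]
contact_force: [-0.9, 0.3, -0.0]
gripper_width: 0.085
finger_force: 0.0
stand mm [ 35.7  -0.4 139.8] toolx [ 1.    -0.001  0.   ] z [ 0.     0.003 -1.   ] t 1.475 F [-0.9  0.3 -0. ] 0.08496274476469369 0.0
```

View pics/w1.png

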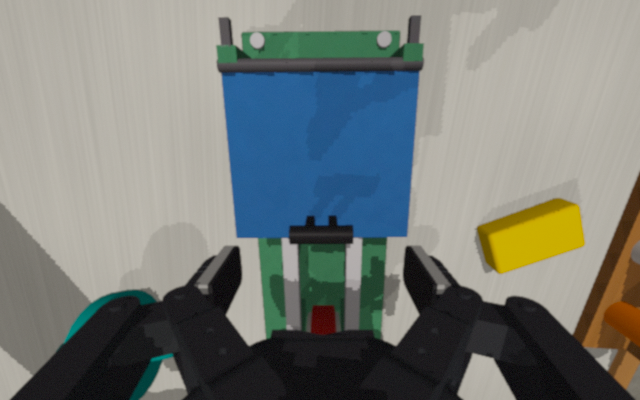

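The wrist view shows the handle bar at (321,234), squarely centred between the open fingers. I'll descend and pinch its ends.

```bash
python3 -m handwheel '{"slide":[[0,0,0.43],[0,0,0.43],[0,0,0.43],[0,0,0.43],[0,0,0]],"rot":[[0,0,0],[0,0,0],[0,0,0],[0,0,0],[0,0,0]]}' 85
python3 -m handwheel '{"slide":[[0,0,0],[0,0,0],[0,0,0],[0,0,0],[0,0,0],[0,0,0]],"rot":[[0,0,0],[0,0,0],[0,0,0],[0,0,0],[0,0,0],[0,0,0]]}' 20
python3 st.py
python3 - <<'E'
import numpy as np
p=None
for th in np.linspace(0,1.86,25):
    n=np.array([-105*np.cos(th)+28*np.sin(th),-(105*np.sin(th)+28*np.cos(th))])/25
    if p is not None: print(round(th,2),(n-p).round(2))
    p=n
E
```

```text
time: 2.15
tcp_pos: [0.527, 0.0363, 0.0971]
orientation: [-2.132, -2.305, 0.002]
contact_force: [-0.6, 1.0, -0.2]
gripper_width: 0.0849
finger_force: 0.0
time: 2.9
tcp_pos: [0.5261, 0.0356, 0.0981]
orientation: [-2.132, -2.305, 0.005]
contact_force: [-5.0, -2.8, 1.8]
gripper_width: 0.0384
finger_force: 59.9
stand mm [35.1  0.4 98.1] toolx [ 1.    -0.001 -0.001] z [-0.001  0.003 -1.   ] t 2.9 F [-5.  -2.8  1.8] 0.038382881881814636 59.89018499851227
0.08 [ 0.1  -0.32]
0.16 [ 0.12 -0.31]
0.23 [ 0.15 -0.3 ]
0.31 [ 0.17 -0.29]
0.39 [ 0.19 -0.28]
0.46 [ 0.21 -0.26]
0.54 [ 0.23 -0.24]
0.62 [ 0.25 -0.22]
0.7 [ 0.27 -0.2 ]
0.78 [ 0.28 -0.18]
0.85 [ 0.3  -0.16]
0.93 [ 0.31 -0.14]
1.01 [ 0.32 -0.11]
1.08 [ 0.33 -0.09]
1.16 [ 0.33 -0.06]
1.24 [ 0.33 -0.04]
1.32 [ 0.34 -0.01]
1.4 [0.34 0.02]
1.47 [0.33 0.04]
1.55 [0.33 0.07]
1.63 [0.32 0.09]
1.7 [0.32 0.12]
1.78 [0.31 0.14]
1.86 [0.29 0.16]
```

Gripped at 38 mm. Now I'll trace the arc, the first part first.

```bash
python3 -m handwheel '{"slide":[[0.10,0,-0.32],[0.12,0,-0.31],[0.15,0,-0.30],[0.17,0,-0.29],[0.19,0,-0.28],[0.21,0,-0.26],[0.23,0,-0.24],[0.25,0,-0.22],[0.27,0,-0.2],[0.28,0,-0.18],[0.3,0,-0.16],[0.31,0,-0.14],[0,0,0]],"rot":[[0,0,0],[0,0,0],[0,0,0],[0,0,0],[0,0,0],[0,0,0],[0,0,0],[0,0,0],[0,0,0],[0,0,0],[0,0,0],[0,0,0],[0,0,0]]}'
python3 st.py
```

```text
time: 4.53
tcp_pos: [0.5205, 0.1013, 0.1702]
orientation: [-2.129, -2.305, 0.005]
contact_force: [-7.2, -0.6, -4.7]
gripper_width: 0.0386
finger_force: 61.6
stand mm [101.    0.8 170.2] toolx [1.    0.001 0.001] z [ 0.001  0.005 -1.   ] t 4.525 F [-7.2 -0.6 -4.7] 0.03863097115201494 61.57857835292816
```

```bash
python3 -m handwheel '{"slide":[[0.32,0,-0.11],[0.33,0,-0.09],[0.33,0,-0.06],[0.33,0,-0.04],[0.34,0,-0.01],[0.34,0,0.02],[0.33,0,0.04],[0.33,0,0.07],[0.32,0,0.09],[0.32,0,0.12],[0.31,0,0.14],[0.29,0,0.16],[0,0,0],[0,0,0]],"rot":[[0,0,0],[0,0,0],[0,0,0],[0,0,0],[0,0,0],[0,0,0],[0,0,0],[0,0,0],[0,0,0],[0,0,0],[0,0,0],[0,0,0],[0,0,0],[0,0,0]]}'
python3 st.py
```

```text
time: 6.28
tcp_pos: [0.5122, 0.1986, 0.1634]
orientation: [-2.128, -2.305, 0.003]
contact_force: [-11.3, 1.2, 4.9]
gripper_width: 0.038
finger_force: 59.4
stand mm [198.7   1.4 163.4] toolx [1.    0.001 0.002] z [ 0.002  0.004 -1.   ] t 6.275 F [-11.3   1.2   4.9] 0.038011841465636645 59.41252648830414
```

```bash
python3 -m handwheel '{"slide":[[0.2,0,0.12],[0.15,0,0.1],[0,0,0],[0,0,0]],"rot":[[0,0,0],[0,0,0],[0,0,0],[0,0,0]]}'
python3 st.py
python3 - <<'E'
from h import *
c=cams.capture('side');save(c,'s2.png')
im=cv2.resize(c['color'][90:290,200:420],(660,600),interpolation=cv2.INTER_CUBIC);cv2.imwrite('pics/s2c.png',im[...,::-1])
E
```

```text
time: 6.78
tcp_pos: [0.5123, 0.2009, 0.1618]
orientation: [2.131, 2.298, -0.013]
contact_force: [-16.5, -23.8, 30.5]
gripper_width: 0.0382
finger_force: 59.8
stand mm [200.9   1.2 161.8] toolx [ 1.    -0.003 -0.011] z [-0.011  0.001 -1.   ] t 6.775 F [-16.5 -23.8  30.5] 0.03824439307699841 59.78075444698334
```

View pics/s2c.png

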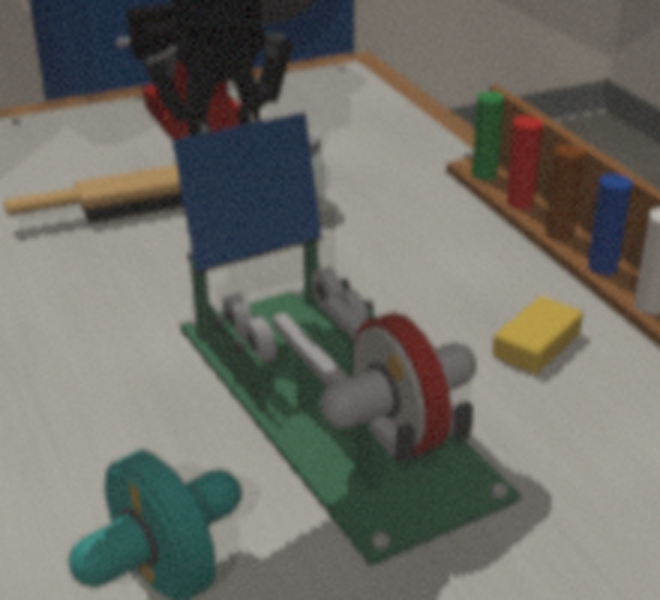

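The picture shows the cover leaning back with the force at the stop (about 39 N), and the wheel still parked. Next I ease off, release and rise.

```bash
python3 -m handwheel '{"slide":[[-0.2,0,-0.12],[0,0,0],[0,0,0]],"rot":[[0,0,0],[0,0,0],[0,0,0]]}'
python3 -m handwheel '{"slide":[[0,0,0],[0,0,0],[0,0,0],[0,0,0],[0,0,-0.5],[0,0,-0.7],[0,0,-0.7],[0,0,-0.7],[0,0,-0.7],[0,0,-0.7],[0,0,-0.7],[0,0,0]],"rot":[[0,0,0],[0,0,0],[0,0,0],[0,0,0],[0,0,0],[0,0,0],[0,0,0],[0,0,0],[0,0,0],[0,0,0],[0,0,0],[0,0,0]]}' 75
python3 st.py
```

```text
time: 7.2
tcp_pos: [0.5121, 0.2005, 0.1622]
orientation: [-2.132, -2.306, 0.005]
contact_force: [-13.8, -5.6, 13.2]
gripper_width: 0.0381
finger_force: 60.0
time: 8.7
tcp_pos: [0.5159, 0.2015, 0.2797]
orientation: [2.131, 2.305, 0.005]
contact_force: [-1.0, 0.3, -0.7]
gripper_width: 0.0746
finger_force: 0.0
stand mm [201.2  -2.5 279.7] toolx [ 1.    -0.001  0.001] z [ 0.001 -0.004 -1.   ] t 8.7 F [-1.   0.3 -0.7] 0.0745825689167441 0.0
```

```bash
python3 -m handwheel '{"slide":[[-0.5,-0.1,0],[-0.86,0,0],[-0.86,0,0],[-0.86,0,0],[-0.86,0,0],[-0.86,0,0],[-0.86,0,0],[-0.86,0,0],[-0.86,0,0],[-0.86,0,0],[-0.86,0,0],[-0.86,0,0],[-0.86,0,0],[-0.86,0,0],[-0.86,0,0],[-0.86,0,0],[-0.86,0,0],[-0.86,0,0],[-0.4,0,0],[0,0,0]],"rot":[[0,0,0],[0,0,0],[0,0,0],[0,0,0],[0,0,0],[0,0,0],[0,0,0],[0,0,0],[0,0,0],[0,0,0],[0,0,0],[0,0,0],[0,0,0],[0,0,0],[0,0,0],[0,0,0],[0,0,0],[0,0,0],[0,0,0],[0,0,0]]}' 0
python3 st.py
python3 - <<'E'
from st import *
c=cams.capture('scene')
# cloud in stand frame
v,u=np.mgrid[120:260,230:420];d=c['depth'][120:260,230:420]
p=np.stack([(u-c['cx'])*d/c['fx'],(v-c['cy'])*d/c['fy'],d,np.ones_like(d)],-1).reshape(-1,4)[(d>0).ravel()]
col=c['color'][120:260,230:420].reshape(-1,3)[(d>0).ravel()].astype(int)
W=(np.linalg.inv(c['view'])@p.T).T[:,:3]
C=R.from_euler('z',q[2]).as_matrix();S=(W-[q[0],q[1],0])@C*1000
b=(col[:,2]>90)&(col[:,0]<70)&(S[:,2]>60)&(S[:,0]>100)&(S[:,0]<230);B=S[b];print('cover',len(B),B.min(0).round(),B.max(0).round())
k=np.polyfit(B[:,2],B[:,0],1);print('angle',np.pi/2+np.arctan(k[0]))
r=(col[:,0]>110)&(col[:,1]<50)&(S[:,0]<0)&(S[:,2]>60)
print('rim',r.sum(),np.percentile(S[r],[2,50,98],axis=0).round(1))
c2=cams.capture('wrist');save(c2,'w2.png')
E
```

```text
time: 11.2
tcp_pos: [0.5427, -0.1865, 0.2773]
orientation: [-2.134, -2.305, -0.0]
contact_force: [-0.4, 1.0, 0.7]
gripper_width: -0.0
finger_force: 0.0
stand mm [-187.6    1.3  277.3] toolx [ 1.    -0.002  0.   ] z [ 0.  0. -1.] t 11.2 F [-0.4  1.   0.7] -1.3170748659135471e-05 0.0
cover 43 [138. -65.  97.] [165.  66. 210.]
angle 1.79599318266391
rim 152 [[-133.   -12.4   94.1]
 [ -76.1   -2.3  140.6]
 [ -51.5    7.9  150.8]]
```

View pics/w2.png

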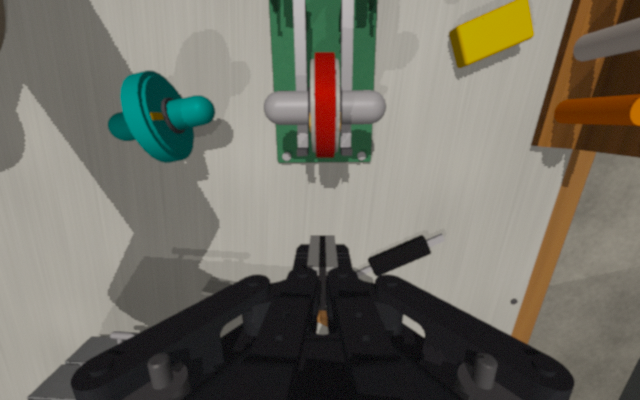

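The fitted cover angle is 1.796, so it is at the stop. The wrist picture shows the wheel rim at (325,105), in line with the closed fingers at (322,245). Next I lower behind the rim.

```bash
python3 -m handwheel '{"slide":[[0,0.1,0.71],[0,0,0.71],[0,0,0.71],[0,0,0.71],[0,0,0.71],[0,0,0.71],[0,0,0.71],[0,0,0.71],[0,0,0.71],[0,0,0.71],[0,0,0]],"rot":[[0,0,0],[0,0,0],[0,0,0],[0,0,0],[0,0,0],[0,0,0],[0,0,0],[0,0,0],[0,0,0],[0,0,0],[0,0,0]]}'
python3 st.py
python3 -m handwheel '{"slide":[[0.2,0,0],[0.2,0,0],[0.2,0,0],[0.2,0,0],[0.2,0,0],[0.2,0,0],[0,0,0]],"rot":[[0,0,0],[0,0,0],[0,0,0],[0,0,0],[0,0,0],[0,0,0],[0,0,0]]}'
python3 st.py
```

```text
time: 12.68
tcp_pos: [0.5442, -0.1842, 0.0989]
orientation: [-2.13, -2.306, 0.001]
contact_force: [-0.8, -0.2, -0.2]
gripper_width: 0.0002
finger_force: 0.0
stand mm [-185.4   -0.4   98.9] toolx [1.    0.001 0.002] z [ 0.002  0.002 -1.   ] t 12.675 F [-0.8 -0.2 -0.2] 0.0001572211301069613 0.0
time: 13.55
tcp_pos: [0.5434, -0.1563, 0.1009]
orientation: [2.132, 2.305, -0.0]
contact_force: [-0.6, -2.2, 1.2]
gripper_width: 0.0001
finger_force: 1.4
stand mm [-157.6   -1.8  100.9] toolx [ 1.    -0.001 -0.002] z [-0.002 -0.001 -1.   ] t 13.55 F [-0.6 -2.2  1.2] 8.280006852385705e-05 1.4393139258027077
```

```bash
python3 -m handwheel '{"slide":[[0.2,0,0],[0.2,0,0],[0.2,0,0],[0.2,0,0],[0.2,0,0],[0.2,0,0],[0.2,0,0],[0,0,0]],"rot":[[0,0,0],[0,0,0],[0,0,0],[0,0,0],[0,0,0],[0,0,0],[0,0,0],[0,0,0]]}'
python3 st.py
cat > look.py <<'E'
from st import *
def look(lo=-160,hi=130):
    c=cams.capture('scene')
    v,u=np.mgrid[120:260,230:420];d=c['depth'][120:260,230:420];k=(d>0).ravel()
    p=np.stack([(u-c['cx'])*d/c['fx'],(v-c['cy'])*d/c['fy'],d,np.ones_like(d)],-1).reshape(-1,4)[k]
    col=c['color'][120:260,230:420].reshape(-1,3)[k].astype(int)
    C=R.from_euler('z',q[2]).as_matrix();S=((np.linalg.inv(c['view'])@p.T).T[:,:3]-[q[0],q[1],0])@C*1000
    r=(col[:,0]>110)&(col[:,1]<60)&(S[:,2]>40)&(abs(S[:,1])<30)
    X=S[r]
    f=least_squares(lambda a:np.hypot(X[:,0]-a[0],X[:,2]-a[1])-53,[X[:,0].mean(),98],loss='soft_l1')
    o=(col[:,0]>150)&(col[:,1]>90)&(col[:,1]<col[:,0]*.8)&(col[:,2]<70)&(S[:,1]<0)&(S[:,1]>-40)&(np.hypot(S[:,0]-f.x[0],S[:,2]-f.x[1])<52)
    print('wheel x,z',f.x.round(1),'n',len(X),'ymed',np.median(X[:,1]).round(1),'mark rel',(np.median(S[o],0)-[f.x[0],0,f.x[1]]).round(1) if o.sum() else None,o.sum())
    return c
if __name__=='__main__': look()
E
python3 look.py
```

```text
time: 14.55
tcp_pos: [0.54, -0.1199, 0.1]
orientation: [-2.132, -2.307, -0.001]
contact_force: [-0.4, 0.2, -0.2]
gripper_width: 0.0001
finger_force: 0.2
stand mm [-121.1   -1.2  100. ] toolx [1.    0.    0.001] z [ 0.001  0.    -1.   ] t 14.55 F [-0.4  0.2 -0.2] 8.634526183334854e-05 0.20527414977550507
wheel x,z [-55.6 100. ] n 172 ymed -2.4 mark rel [-13.9 -16.8  36. ] 4
```

```bash
python3 -m handwheel '{"slide":[[0.2,0,0],[0.2,0,0],[0.2,0,0],[0.2,0,0],[0.2,0,0],[0.2,0,0],[0.2,0,0],[0.2,0,0],[0.2,0,0],[0.2,0,0],[0,0,0]],"rot":[[0,0,0],[0,0,0],[0,0,0],[0,0,0],[0,0,0],[0,0,0],[0,0,0],[0,0,0],[0,0,0],[0,0,0],[0,0,0]]}'
python3 st.py;python3 look.py
```

```text
time: 15.98
tcp_pos: [0.5361, -0.0701, 0.0999]
orientation: [-2.131, -2.307, -0.001]
contact_force: [0.1, -0.8, 0.6]
gripper_width: 0.0001
finger_force: 0.2
stand mm [-71.1  -1.3  99.9] toolx [1.    0.    0.001] z [ 0.001  0.    -1.   ] t 15.975 F [ 0.1 -0.8  0.6] 0.0001103189546305608 0.2099795057438314
wheel x,z [ -5.5 100. ] n 164 ymed -3.4 mark rel [-12.5 -16.9  37.3] 1
```

```bash
python3 -m handwheel '{"slide":[[0.2,0,0],[0.2,0,0],[0.2,0,0],[0.2,0,0],[0.2,0,0],[0.2,0,0],[0.2,0,0],[0.2,0,0],[0.2,0,0],[0.2,0,0],[0,0,0]],"rot":[[0,0,0],[0,0,0],[0,0,0],[0,0,0],[0,0,0],[0,0,0],[0,0,0],[0,0,0],[0,0,0],[0,0,0],[0,0,0]]}'
python3 st.py;python3 look.py
```

```text
time: 17.4
tcp_pos: [0.5322, -0.0202, 0.0999]
orientation: [-2.131, -2.307, -0.001]
contact_force: [0.5, 0.2, 0.8]
gripper_width: 0.0
finger_force: 0.2
stand mm [-21.1  -1.3  99.9] toolx [1.    0.    0.001] z [ 0.001  0.    -1.   ] t 17.4 F [0.5 0.2 0.8] 3.905801540826633e-05 0.1762571674771607
wheel x,z [ 44.3 100.4] n 160 ymed -3.9 mark rel [-12.2 -16.   35.2] 1
```

```bash
python3 -m handwheel '{"slide":[[0.2,0,0],[0.2,0,0],[0.2,0,0],[0,0,0],[-0.4,0,0],[-0.4,0,0],[-0.4,0,0],[-0.4,0,0],[0,0,0]],"rot":[[0,0,0],[0,0,0],[0,0,0],[0,0,0],[0,0,0],[0,0,0],[0,0,0],[0,0,0],[0,0,0]]}'
python3 st.py;python3 look.py
```

```text
time: 18.58
tcp_pos: [0.5345, -0.047, 0.1001]
orientation: [2.135, 2.305, 0.0]
contact_force: [-1.3, -0.3, -0.8]
gripper_width: 0.0001
finger_force: 0.0
stand mm [-48.   -1.5 100.1] toolx [ 1.    -0.002 -0.   ] z [-0. -0. -1.] t 18.575 F [-1.3 -0.3 -0.8] 7.396337525189573e-05 0.0
wheel x,z [69.4 93.3] n 124 ymed -2.9 mark rel [-10.2 -18.5  43.8] 1
```

In the dip. Now wait 4 s for it to settle while raising the tool clear, then look.

```bash
python3 -m handwheel '{"slide":[[-0.6,0,0],[-0.6,0,-0.6],[0,0,-0.6],[0,0,-0.6],[0,0,-0.6],[0,0,-0.6],[0,0,-0.6],[0,0,0],[0,0,0],[0,0,0],[0,0,0],[0,0,0],[0,0,0],[0,0,0],[0,0,0],[0,0,0],[0,0,0],[0,0,0],[0,0,0],[0,0,0]],"rot":[[0,0,0],[0,0,0],[0,0,0],[0,0,0],[0,0,0],[0,0,0],[0,0,0],[0,0,0],[0,0,0],[0,0,0],[0,0,0],[0,0,0],[0,0,0],[0,0,0],[0,0,0],[0,0,0],[0,0,0],[0,0,0],[0,0,0],[0,0,0]]}'
python3 -m handwheel '{"slide":[[0,0,0],[0,0,0],[0,0,0],[0,0,0],[0,0,0],[0,0,0],[0,0,0],[0,0,0],[0,0,0],[0,0,0],[0,0,0],[0,0,0],[0,0,0],[0,0,0],[0,0,0],[0,0,0]],"rot":[[0,0,0],[0,0,0],[0,0,0],[0,0,0],[0,0,0],[0,0,0],[0,0,0],[0,0,0],[0,0,0],[0,0,0],[0,0,0],[0,0,0],[0,0,0],[0,0,0],[0,0,0],[0,0,0]]}'
python3 - <<'E'
from look import *
c=look()
b=cams.capture('side')
i=cv2.resize(c['color'][140:240,280:410],(780,600),interpolation=cv2.INTER_CUBIC)[:,:,::-1]
j=cv2.resize(b['color'][130:280,235:385],(600,600),interpolation=cv2.INTER_CUBIC)[:,:,::-1]
cv2.imwrite('pics/f1.png',np.hstack([cv2.resize(i,(440,340)),cv2.resize(j,(340,340))]))
E
```

```text
time: 21.12
tcp_pos: [0.5367, -0.0759, 0.1901]
orientation: [2.133, 2.307, 0.0]
contact_force: [-0.6, -0.2, 0.2]
gripper_width: -0.0001
finger_force: 0.0
time: 23.12
tcp_pos: [0.5366, -0.0759, 0.1901]
orientation: [2.133, 2.307, 0.0]
contact_force: [-0.3, 0.7, 0.3]
gripper_width: 0.0003
finger_force: 0.0
wheel x,z [69.2 92.9] n 121 ymed -3.2 mark rel [ -3.4 -12.9  42.3] 1
```

View pics/f1.png

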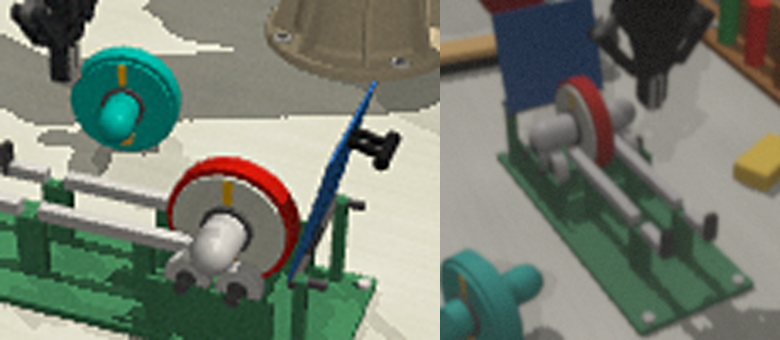

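The picture shows the wheel in the dip with a narrow yellow bar upright at (228,193) in the crop. It was a round brown disc when parked. I'll verify the mark's colour and angle, and that the wheel is still.

```bash
python3 -m handwheel '{"slide":[[0,0,0],[0,0,0],[0,0,0],[0,0,0],[0,0,0],[0,0,0],[0,0,0],[0,0,0]],"rot":[[0,0,0],[0,0,0],[0,0,0],[0,0,0],[0,0,0],[0,0,0],[0,0,0],[0,0,0]]}' >/dev/null
python3 - <<'E'
from look import *
C=R.from_euler('z',q[2]).as_matrix()
def mark(c,box,yf):
    u0,u1,v0,v1=box;k=c['color'][v0:v1,u0:u1].astype(int)
    m=(k[...,0]-k[...,2]>70)&(k[...,1]-k[...,2]>40)&(k[...,1]>.5*k[...,0])
    v,u=np.nonzero(m);T=np.linalg.inv(c['view'])
    o=C.T@(T[:3,3]-[q[0],q[1],0])*1000;out=[]
    for a,b in zip(u+u0,v+v0):
        d=C.T@T[:3,:3]@[(a-c['cx'])/c['fx'],(b-c['cy'])/c['fy'],1]; out.append(o+d*(yf-o[1])/d[1])
    out=np.array(out);print(len(out),out.mean(0).round(1),out.min(0).round(),out.max(0).round(),k[m].mean(0).round())
a=pickle.load(open('scene.pkl','rb'));mark(a,(275,300,175,192),-14)
c=look();mark(c,(335,360,185,225),-14)
for i in range(6): c=cams.capture('scene')
mark(c,(335,360,185,225),-14)
E
```

```text
25 [-121.   -14.   124.7] [-130.  -14.  115.] [-113.  -14.  133.] [122.  90.  29.]
wheel x,z [69.4 93.2] n 122 ymed -3.3 mark rel [ -2.9 -14.8  43.3] 1
16 [ 68.5 -14.  126.8] [ 66. -14. 116.] [ 72. -14. 136.] [130.  97.   8.]
17 [ 69.  -14.  122.6] [ 66. -14.  61.] [ 77. -14. 136.] [129.  97.   9.]
```

The mark is a narrow 6 x 20 mm strip directly above the axis (x = 69), so it is the paint mark. That puts the brass at the bottom. It does not move between frames, and the robot is clear.

```bash
python3 -c "
from workcell import workorder
print(workorder.finish_job())"
```

```text
the job is handed in; nothing more can be done
None
```

The job is handed in, with no verdict shown: by my last measurements the cover is at its stop (about 1.80 rad), the wheel rests still between the rollers with the brass counterweight at the bottom, and the arm touches nothing; I never moved near the other items but did not re-measure them.

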